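Clear the touch mixer and run it with the flask

TASK

Take the flux brush out of the bench mixer and stand it, bristles up, in the white cup, and let go of it there. Then take the round stoppered flask from its cork rest, seat it upright in the mixer's sprung ring and press it down to the bottom of the ring's travel, which keeps the mixer running. Finish while still holding the flask pressed down, and leave the steel block, the jar and the pliers where they are.

Things in the scene. Friction and masses are not known exactly. Their poses are not given: they have to be found in the camera images.
- mixer: Touch mixer, fixed to the bench: low white box 130 (x) x 120 (y) x 50 mm high with a blue front panel on its -x side. Three coil springs on its top carry the steel ring. Origin: centre of its underside, on the bench, z up. In the middle of its top is a blind hole 13 mm wide and 28 mm deep (floor 22 mm above the bench), on the ring's axis, in which the brush stands at the start.
- ring (a joint): How far the mixer's sprung ring is pushed down, in m: 0 = up, 0.022 = down on its stop. Springs: about 2.5 N to start, rising by 500 N/m to 13.5 N at the stop, less the weight of ring (1 N) and flask; so holding the flask down takes up to about 11 N; it springs back up when let go.
- ring_seat (a point): Centre of the top edge of the mixer's steel ring, 95 mm above the bench when up; it moves with the ring. The ring is level, 72 mm outside, 54 mm inside, 12 mm high, with three spring lugs reaching 45 mm from its axis. The flask's bulb drops into it until its lowest point is 12 mm below this edge (bulb centre 24 mm above it); the flask's weight alone pushes the ring down by 0 to 3 mm.
- brush: Flux brush, 165 mm long, 25 g: straight round wooden handle 10 mm thick up to 115 mm, brass ferrule 11 mm thick from 115 to 140 mm, black bristles (rigid, up to 13 mm thick) above. Origin: centre of the flat foot of the handle; z runs along it to the bristles. At the start it stands upright, perhaps leaning by a few degrees, in the mixer's hole and sticks up through the ring.
- cup: White round ceramic cup, empty, fixed to the bench: 44 mm outside, 36 mm inside, 90 mm high, inner floor 6 mm up. Origin: centre of its underside, on the bench; z up.
- flask: Amber glass flask with a round bulb 72 mm in diameter and a straight neck 26 mm thick from 72 to 115 mm, a 30 mm lip at 115 to 120 mm and a black rubber stopper 24 mm thick up to 135 mm (all heights from the bulb's lowest point); 0.14 to 0.28 kg. Origin: lowest point of the bulb; z runs up the neck. At the start it stands upright in the cork rest.
- flask_bulb (a point): Centre of the flask's bulb, 36 mm up its axis from the origin.
- cork_rest: Cork ring fixed to the bench, 84 mm outside, 48 mm inside, 30 mm high, that carries the flask at the start; the flask's lowest point is then 21 mm above the bench. Origin: centre of its underside, on the bench.
- bench_block: Bystander: square steel bench block, 65 x 65 x 22 mm. Origin: centre of its underside.
- jar: Bystander: small glass jar with metal lid, 52 mm wide, 60 mm high. Origin: centre of its underside.
- pliers: Bystander: pliers lying flat, 130 mm long along x, 60 mm wide, 10 mm high. Origin: between the handles, on the bench.
Things that resemble listed ones, but are neither listed nor needed, are in the scene too. There is more than one size of the flask; the one meant has the size given above.

How it is judged:
By the outcome, as a careful person would: the job done as asked, in the order asked, and still so for the second after the job is handed in, while the arm keeps its last pose, push and grip.
It also fails if it takes over 58 s, if anything falls off the work surface, if the arm or the gripper's body presses on something with over 40 N, if the wrist force passes 120 N, or if a joint passes its speed limit or range.

ROBOT

A 6-joint arm with a two-finger parallel gripper is mounted at the origin on the work surface. World frame = base frame: x ahead of the robot, y to its left, z up, the work surface at z = 0. Lengths are in m, angles in rad, forces in N, time in s.
With the tool pointing down it reaches from about 0.3 to 0.95 m from the base axis. Payload 3.1 kg.
Tool frame: the origin (TCP) lies midway between the tips of the shut fingers; the grasp point (between the pads) lies 19 mm behind it; z points along the fingers, y is the line along which they close (so a half turn about z gives the same grasp; the last joint's range is limited). The gripper opens to 85 mm and grips with 20 to 120 N. Pads are 22 mm wide; open, the fingers measure 114 mm over their backs; the gripper's body (76 mm by 85 mm) begins 54 mm behind the grasp point. The pads swing forward as they close: fully open they stand 13 mm farther back than shut.
Start: joints at [1.044, 0.308, 1.634, -0, 1.2, -0.07], TCP at [0.276, 0.561, 0.231] pointing down, gripper open.
Joint ranges: [-3.06, 3.06], [-0.79, 1.96], [0.05, 2.63], [-1.19, 4.34], [0.05, 2.64], [-2.94, 2.94]. Speed limits (rad/s): [2.79, 2.79, 3.14, 3.14, 3.14, 3.14].

INTERFACE

Orientations are given as a rotation vector (axis times angle).
In Python, from station import r gives the robot as it stands. The module is installed in compiled form; this text tells all that it offers.
- The arm moves only by the shell command python3 -m pendant 'ROWS' [FORCE]. ROWS is JSON, a list of rows, each a list of 5 numbers: the shift along the tool's x, y, z in cm, then the turn about the tool's z in rad, then the finger opening in cm, from 0 to 8.54. In form: [[tx, ty, tz, turn, hand], ...]. A call has 1 to 10 rows; each row is the pose to reach, as a shift and turn from the pose commanded when the call began, along the tool's axes at that moment; what a row does not reach only later rows make up. A row lasts 1/12 s, in which the tool goes at most 41.7 mm and 7.16 degrees, less where a joint would pass 70% of its speed; a pose out of reach is approached as far as the arm can. A call with a gripper value outside its range is refused whole. The fingers move at their own pace and stop on an object; FORCE is the grip in N (left out, the last holds). Time passes only in rows, so rows that repeat a pose let the fingers close. It gives the time, the measured TCP pose, the force, the opening and the grip force at its end, in the units of the state.
- r.observe(): the state, without advancing time (a new reading comes with each control period).
- r.get_image(name): name is "scene" or "side" or "wrist"; returns (picture, depth): 480x640x3 uint8, red, green, blue; 480x640 float32, m along the optical axis (not along the pixel's ray), 0 where there is no reading.
- r.camera_params(name): a dict with "fx", "fy", "cx", "cy" (pixels), "view" (4x4, takes a point from world to camera coordinates); the wrist camera has in their place "mount" (4x4, takes a point from camera to tool coordinates, whose origin is the TCP and whose axes are the flange's). Camera axes: x right, y up, looking along -z (the intrinsics and any distortion apply to the point x, -y, -z); pixel columns grow to the right and rows downward; lengths in m; the calibration is good to about 2 mm. A picture is of the moment at which its call begins: read the wrist's pose just before it. camera_params takes no time and is no camera call.
- r.close_job(): hands the job in; it is judged then, once.
The state is a dict: "time_s": time; "joints": joint angles; "joint_vel": joint speeds; "tau": joint torques, N m; "tool_pos": TCP position; "tool_rot": TCP orientation; "ft_force": force on the tool from outside, world axes, zero at the start; "ft_torque": the same for the moment, N m; "width": finger opening in m; "grip_force": force on a finger pad.
Only numpy, scipy, OpenCV 4.12 (cv2) and the standard library are available. Lean on these libraries where they do the work, as an engineer would, in place of code of your own. Each camera call takes 0.05 s, during which the arm holds its last target. There are 200 camera calls.

## Working session

There is one attempt and no reset: what is moved stays moved. The work goes in short steps, Python scripts to look and compute and a shell command to move; the robot and the scene stay as the last step left them, time stands still between calls to the robot, and variables do not carry over. Pictures are saved under pics/ and viewed, at most 10 in all, crops included, and the job is handed in when it is done.

```bash
mkdir -p pics; cat > h.py <<'E'
import numpy as np, cv2
from station import r
from scipy.spatial.transform import Rotation as R
def tool():
    s=r.observe(); T=np.eye(4); T[:3,:3]=R.from_rotvec(s['tool_rot']).as_matrix(); T[:3,3]=s['tool_pos']; return s,T
def grab(n):
    s,T=tool(); c=r.camera_params(n); im,d=r.get_image(n)
    W=T@np.array(c['mount']) if n=='wrist' else np.linalg.inv(np.array(c['view']))
    return im,d,c,W
def und(c,u,v):
    k=np.array([[c['fx'],0,c['cx']],[0,c['fy'],c['cy']],[0,0,1.]])
    D=np.array(c.get('dist',c.get('distortion',np.zeros(5))),float).ravel()
    return cv2.undistortPoints(np.array([[[u,v]]],float),k,D)[0,0]
def ray(c,W,u,v):
    x,y=und(c,u,v); return W[:3,3],W[:3,:3]@np.array([x,-y,-1.])
def onz(c,W,u,v,z):
    o,d=ray(c,W,u,v); return o+d*(z-o[2])/d[2]
def pt(c,W,u,v,dep):
    o,d=ray(c,W,u,v); return o+d*dep
E
python3 - <<'E'
from h import *
np.set_printoptions(precision=3,suppress=True)
for n in ['scene','side','wrist']:
    im,d,c,W=grab(n); cv2.imwrite(f'pics/{n}0.png',im[:,:,::-1]); np.savez(f'pics/{n}0.npz',im=im,d=d,W=W)
    print(n,{k:v for k,v in c.items() if k not in('view',)},W)
s,T=tool();print(T,s['time_s'],s['ft_force'],s['width'])
E
```

```text
scene {'fx': 600.4292483383066, 'fy': 600.4292483383066, 'cx': 318.30710116954515, 'cy': 238.89724506021236} [[ 0.414 -0.505  0.757  1.452]
 [ 0.91   0.216 -0.354 -0.425]
 [ 0.016  0.836  0.549  0.731]
 [ 0.     0.     0.     1.   ]]
side {'fx': 447.1562016452492, 'fy': 447.1562016452492, 'cx': 322.1787953381596, 'cy': 238.39102497560847} [[-0.767  0.478 -0.428  0.238]
 [-0.641 -0.581  0.501  0.395]
 [-0.009  0.659  0.752  0.707]
 [ 0.     0.     0.     1.   ]]
wrist {'fx': 345.6165571754465, 'fy': 345.6165571754465, 'cx': 317.7231386691316, 'cy': 236.46506440413773, 'mount': array([[-0.001,  0.952,  0.307,  0.079],
       [ 1.   ,  0.001,  0.002,  0.   ],
       [ 0.001,  0.307, -0.952, -0.142],
       [ 0.   ,  0.   ,  0.   ,  1.   ]])} [[ 0.442 -0.854 -0.274  0.205]
 [ 0.897  0.42   0.139  0.596]
 [-0.003 -0.307  0.952  0.372]
 [ 0.     0.     0.     1.   ]]
[[-0.897  0.441 -0.001  0.275]
 [ 0.441  0.897 -0.002  0.56 ]
 [ 0.    -0.002 -1.     0.23 ]
 [ 0.     0.     0.     1.   ]] 0.15 [0.737 0.541 0.607] 0.08551074796490347
```

View pics/scene0.png

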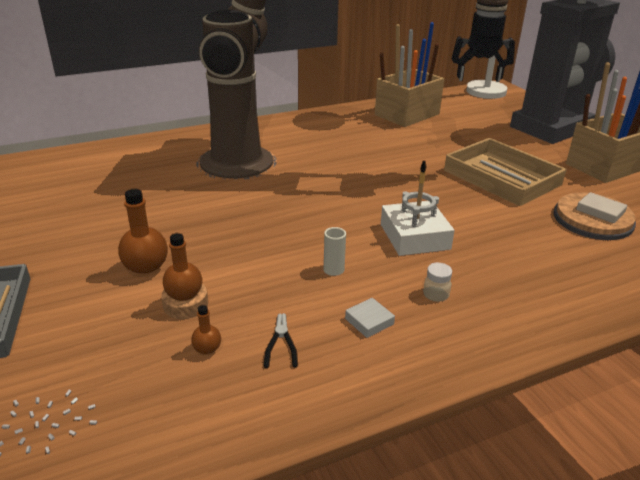

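View pics/side0.png

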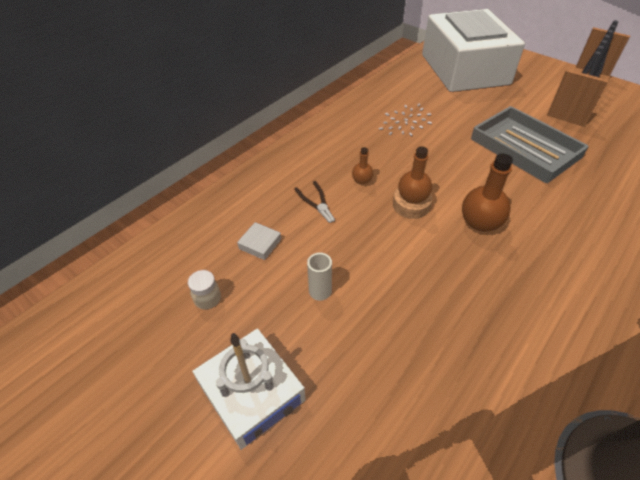

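The scene view shows three amber flasks: large at (143,245), medium in the cork ring at (183,280), small at (206,338). In the side view they are at (487,205), (415,185) and (362,172). The one in the cork ring fits the description. I'll measure it and confirm in one crop. The brush is in the mixer at (421,185) in the scene view and the cup is at (335,250).

```bash
cat > m.py <<'E'
from h import *
np.set_printoptions(precision=4,suppress=True)
C={}
for n in ['scene','side']:
    z=np.load(f'pics/{n}0.npz'); C[n]=(z['im'],z['d'],r.camera_params(n),z['W'])
def tri(a,b):
    o1,d1=ray(*C['scene'][2:],*a);o2,d2=ray(*C['side'][2:],*b)
    t=np.linalg.lstsq(np.c_[d1,-d2],o2-o1,rcond=None)[0]
    p,q=o1+t[0]*d1,o2+t[1]*d2; return (p+q)/2,np.linalg.norm(p-q)*1000
def cloud(n,box):
    im,d,c,W=C[n];u0,v0,u1,v1=box;v,u=np.mgrid[v0:v1,u0:u1];dd=d[v0:v1,u0:u1]
    P=np.stack([(u-c['cx'])/c['fx']*dd,-(v-c['cy'])/c['fy']*dd,-dd],-1)
    ok=dd>0
    return (P@W[:3,:3].T+W[:3,3])[ok],im[v0:v1,u0:u1][ok]
def sphere(P):
    A=np.c_[2*P,np.ones(len(P))];x=np.linalg.lstsq(A,(P**2).sum(1),rcond=None)[0]
    return x[:3],np.sqrt(x[3]+x[:3]@x[:3])
E
python3 - <<'E'
from m import *
# amber flasks: bulb circles
for n,boxes in {'scene':[(112,220,172,276),(160,255,206,302),(188,322,224,356)],'side':[(460,180,515,235),(396,165,436,205),(350,160,376,188)]}.items():
  for b in boxes:
    P,col=cloud(n,b);col=col.astype(int)
    m=(col[:,0]>1.9*col[:,2])&(P[:,2]>.012)&(col[:,0]<150)
    print(n,b,m.sum(),*sphere(P[m]),P[m].min(0),P[m].max(0))
for n,b in {'scene':(315,222,355,280),'side':(302,248,338,302)}.items():
    P,col=cloud(n,b);t=P[(P[:,2]>.084)&(P[:,2]<.1)];
    print('cup',n,len(t),(t.min(0)+t.max(0))/2,t.max(0)-t.min(0))
for n,b in {'scene':(395,190,445,230),'side':(210,335,285,400)}.items():
    P,col=cloud(n,b);t=P[(P[:,2]>.088)&(P[:,2]<.1)]
    print('ring',n,len(t),(t.min(0)+t.max(0))/2,t.max(0)-t.min(0))
for n,b in {'scene':(405,155,440,205),'side':(222,328,262,380)}.items():
    P,col=cloud(n,b);t=P[P[:,2]>.108]
    for lo in np.arange(.11,.2,.01):
        q=t[(t[:,2]>=lo)&(t[:,2]<lo+.01)]
        if len(q):print('brush',n,len(q),np.median(q,0))
for n,b in {'scene':(165,230,190,255),'side':(408,142,435,165)}.items():
    P,col=cloud(n,b);t=P[P[:,2]>.138];print('stopper',n,len(t),np.median(t,0),t.max(0) if len(t) else'')
a=cv2.resize(C['scene'][0][170:370,90:470],(760,400));b=cv2.resize(C['side'][0][130:250,340:530],(400,200*252//200-52))
b2=cv2.resize(C['side'][0][325:445,185:315],(216,200));o=np.zeros((600,760,3),np.uint8);o[:400]=a;o[400:,:400]=cv2.resize(b,(400,200));o[400:,400:616]=b2
cv2.imwrite('pics/crop1.png',o[:,:,::-1])
E
```

```text
scene (112, 220, 172, 276) 2025 [ 0.4796 -0.3246  0.0897] 0.06339033222913491 [ 0.3877 -0.3704  0.0128] [ 0.5631 -0.2764  0.1565]
scene (160, 255, 206, 302) 1500 [ 0.513  -0.271   0.0541] 0.06811040903650208 [ 0.4253 -0.3195  0.0167] [ 0.5895 -0.244   0.1241]
scene (188, 322, 224, 356) 698 [ 0.6894 -0.2743  0.0351] 0.021251322494577906 [ 0.6682 -0.2986  0.013 ] [ 0.7118 -0.2501  0.0717]
side (460, 180, 515, 235) 1774 [ 0.4018 -0.3117  0.0716] 0.040068554002209614 [ 0.3571 -0.3496  0.0141] [ 0.4506 -0.2736  0.1409]
side (396, 165, 436, 205) 968 [ 0.5489 -0.2825  0.0655] 0.039256308302242915 [ 0.5084 -0.307   0.0173] [ 0.5893 -0.2395  0.128 ]
side (350, 160, 376, 188) 355 [ 0.6807 -0.2695  0.0363] 0.02165560041148274 [ 0.658  -0.2919  0.0127] [ 0.7059 -0.2481  0.0723]
cup scene 157 [0.5609 0.0279 0.0883] [0.0468 0.0432 0.0085]
cup side 203 [0.5581 0.0296 0.0886] [0.0445 0.0432 0.0091]
ring scene 387 [0.5151 0.2538 0.0938] [0.0828 0.0809 0.0115]
ring side 1053 [0.5127 0.255  0.094 ] [0.0791 0.0787 0.0119]
brush scene 18 [0.521  0.2488 0.1143]
brush scene 18 [0.5203 0.2485 0.1248]
brush scene 23 [0.5202 0.248  0.1348]
brush scene 22 [0.5208 0.2491 0.1455]
brush scene 18 [0.5205 0.2488 0.156 ]
brush scene 22 [0.5214 0.2482 0.1637]
brush scene 26 [0.522  0.2479 0.1754]
brush scene 16 [0.5206 0.2496 0.1843]
brush side 23 [0.5126 0.253  0.1151]
brush side 25 [0.513  0.2524 0.1244]
brush side 21 [0.5127 0.2525 0.1346]
brush side 29 [0.5125 0.2529 0.1449]
brush side 32 [0.5121 0.2525 0.1552]
brush side 26 [0.5125 0.2531 0.1647]
brush side 46 [0.5128 0.253  0.1758]
brush side 41 [0.5148 0.2511 0.1848]
stopper scene 219 [ 0.5588 -0.2796  0.1493] [ 0.5674 -0.2644  0.1578]
stopper side 176 [ 0.5467 -0.2715  0.1501] [ 0.5638 -0.2629  0.158 ]
```

View pics/crop1.png

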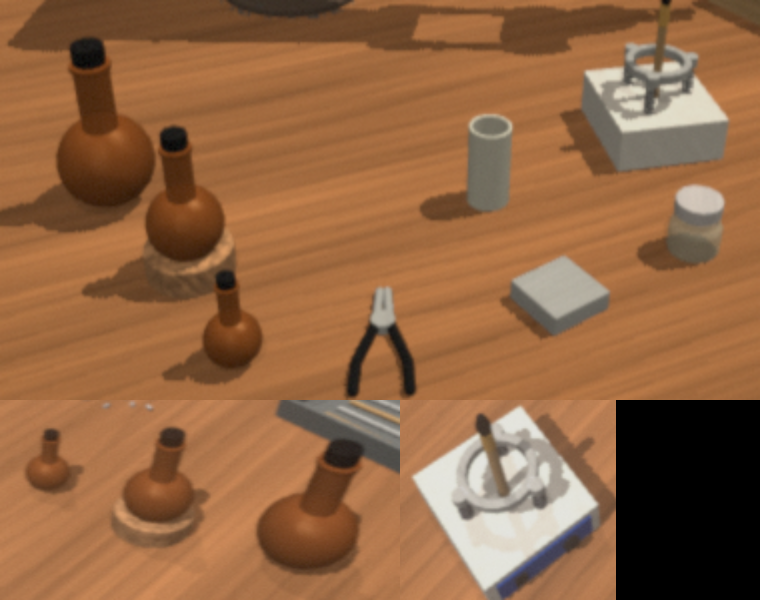

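The crop confirms it: the medium flask at crop (185,220) is in the cork ring, with bulb radius about 37 mm and top at 0.157 m. The large and small flasks stand free on the bench. The brush is at about (0.517, 0.251) and the cup at (0.5595, 0.029). I'm moving above the brush.

```bash
python3 -m pendant '[[-3.5,-1.7,0,0,8.5],[-7,-3.4,0,0,8.5],[-10.6,-5.1,0,0,8.5],[-14.1,-6.8,0,0,8.5],[-17.7,-8.5,0,0,8.5],[-21.2,-10.2,0,0,8.5],[-24.7,-11.9,0,0,8.5],[-28.2,-13.6,0,0,8.5],[-31.8,-15.3,0,0,8.5],[-35.3,-17,0,0,8.5]]' 40
python3 -m pendant '[[0,0,0,0,8.5],[0,0,0,0,8.5],[0,0,0,0,8.5]]'
python3 - <<'E'
from h import *
np.set_printoptions(precision=4,suppress=True)
s,T=tool();print(T)
im,d,c,W=grab('wrist');cv2.imwrite('pics/w1.png',im[:,:,::-1]);np.savez('pics/w1.npz',im=im,d=d,W=W)
v,u=np.mgrid[0:480,0:640]
P=np.stack([(u-c['cx'])/c['fx']*d,-(v-c['cy'])/c['fy']*d,-d],-1)@W[:3,:3].T+W[:3,3]
near=np.hypot(P[...,0]-.517,P[...,1]-.251)
q=P[(d>0)&(near<.05)&(abs(P[...,2]-.095)<.005)]
print('ring pts',len(q),q.mean(0))
rr=q[:,:2]
from scipy.optimize import least_squares
f=least_squares(lambda x:np.abs(np.hypot(rr[:,0]-x[0],rr[:,1]-x[1])-.0315),[.517,.251],loss='soft_l1',f_scale=.003);print('ring c',f.x)
for lo in np.arange(.1,.2,.01):
    q=P[(d>0)&(near<.025)&(P[...,2]>lo)&(P[...,2]<lo+.01)]
    if len(q):print(lo,len(q),np.median(q,0))
E
```

```text
time_s: 0.98
tool_pos: [0.5183, 0.2508, 0.2311]
tool_rot: [-0.711, -3.06, 0.0]
ft_force: [0.9, -0.1, -0.3]
width: 0.0852
grip_force: 0.0
time_s: 1.23
tool_pos: [0.5171, 0.2526, 0.2308]
tool_rot: [-0.713, -3.058, 0.0]
ft_force: [0.3, -0.2, 0.0]
width: 0.085
grip_force: 0.0
[[-0.897   0.442  -0.0013  0.5171]
 [ 0.442   0.897   0.0002  0.2526]
 [ 0.0013 -0.0004 -1.      0.2308]
 [ 0.      0.      0.      1.    ]]
ring pts 2794 [0.5127 0.2519 0.0945]
ring c [0.5159 0.2501]
0.1 39 [0.5125 0.2522 0.1055]
0.11 42 [0.5126 0.2524 0.1155]
0.12 48 [0.5125 0.2519 0.1251]
0.13 43 [0.5124 0.2521 0.1358]
0.13999999999999999 67 [0.512  0.2523 0.1451]
0.14999999999999997 74 [0.5121 0.2525 0.1555]
0.15999999999999998 61 [0.5122 0.2519 0.1628]
0.16999999999999998 181 [0.5127 0.2523 0.1752]
0.17999999999999997 176 [0.515  0.2506 0.1855]
```

View pics/w1.png

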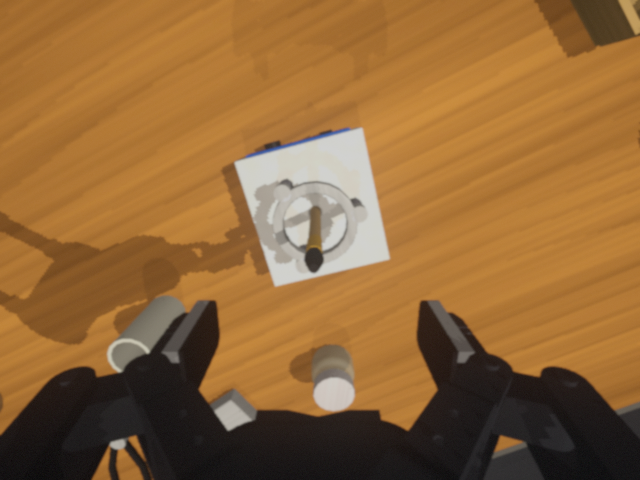

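The wrist view shows the brush tip at (315,258), inside the ring centred at (314,222), with the fingers clear on both sides. I'm descending to the ferrule and closing.

```bash
python3 -m pendant '[[0,-0.2,2,0,8.5],[0,-0.2,4.5,0,8.5],[0,-0.2,7,0,8.5],[0,-0.2,9,0,8.5],[0,-0.2,10.2,0,8.5],[0,-0.2,10.4,0,8.5],[0,-0.2,10.4,0,4],[0,-0.2,10.4,0,2],[0,-0.2,10.4,0,1],[0,-0.2,10.4,0,0.5]]' 40
python3 -m pendant '[[0,0,0,0,0.4],[0,0,0,0,0.4],[0,0,0,0,0.4],[0,0,0,0,0.4],[0,0,0,0,0.4],[0,0,0,0,0.4]]'
```

```text
time_s: 2.12
tool_pos: [0.5178, 0.2515, 0.1289]
tool_rot: [0.71, 3.058, 0.003]
ft_force: [-0.3, 0.3, -0.4]
width: 0.0384
grip_force: 0.0
time_s: 2.62
tool_pos: [0.5172, 0.2508, 0.1281]
tool_rot: [0.711, 3.059, 0.0]
ft_force: [-0.6, -0.4, 4.5]
width: 0.0098
grip_force: 39.0
```

```bash
python3 -m pendant '[[0,0,-1,0,0.4],[0,0,-2,0,0.4],[0,0,-3.5,0,0.4],[0,0,-5.5,0,0.4],[0,0,-7.5,0,0.4],[0,0,-9,0,0.4],[0,0,-10,0,0.4],[0,0,-10.5,0,0.4],[0,0,-10.5,0,0.4]]'
python3 - <<'E'
from h import *
np.set_printoptions(precision=4,suppress=True)
s,T=tool();print(T,s['width'])
for n in ['side','scene']:
    im,d,c,W=grab(n)
    cv2.imwrite(f'pics/{n}2.png',im[:,:,::-1])
    v,u=np.mgrid[0:480,0:640]
    P=np.stack([(u-c['cx'])/c['fx']*d,-(v-c['cy'])/c['fy']*d,-d],-1)@W[:3,:3].T+W[:3,3]
    for lo in np.arange(.1,.24,.015):
        q=P[(d>0)&(np.hypot(P[...,0]-.517,P[...,1]-.251)<.03)&(P[...,2]>lo)&(P[...,2]<lo+.015)]
        if len(q):print(n,len(q),np.median(q,0))
E
```

```text
time_s: 3.37
tool_pos: [0.5174, 0.2512, 0.2338]
tool_rot: [0.711, 3.058, 0.003]
ft_force: [0.0, 0.3, -0.4]
width: 0.0092
grip_force: 38.9
[[-0.8975  0.4411  0.0025  0.5174]
 [ 0.4411  0.8975  0.0011  0.2512]
 [-0.0017  0.0021 -1.      0.2338]
 [ 0.      0.      0.      1.    ]] 0.00920930043186663
side 3 [0.5141 0.2489 0.1287]
side 38 [0.5135 0.2537 0.1372]
side 39 [0.5135 0.2535 0.1524]
side 42 [0.5134 0.2539 0.1672]
side 48 [0.5137 0.2539 0.1831]
side 48 [0.5134 0.2536 0.1985]
side 53 [0.5135 0.254  0.2129]
side 53 [0.5135 0.2538 0.2281]
side 168 [0.5119 0.2538 0.244 ]
scene 8 [0.5182 0.2497 0.1282]
scene 26 [0.5207 0.2491 0.1372]
scene 31 [0.5205 0.2491 0.1514]
scene 30 [0.5198 0.2486 0.1674]
scene 33 [0.5203 0.2494 0.1825]
scene 30 [0.5206 0.2497 0.1988]
scene 31 [0.5202 0.2489 0.2118]
scene 41 [0.5211 0.2492 0.229 ]
scene 116 [0.5235 0.2507 0.2432]
```

```bash
python3 -m pendant '[[-1.4,-1.8,0,0,0.4],[-3.4,-4.5,0,0,0.4],[-5.4,-7.2,0,0,0.4],[-7.5,-10,0,0,0.4],[-9.6,-12.8,0,0,0.4],[-11.6,-15.5,0,0,0.4],[-13,-17.4,0,0,0.4],[-13.6,-18.1,0,0,0.4],[-13.6,-18.1,0,0,0.4],[-13.6,-18.1,0,0,0.4]]'
python3 - <<'E'
from h import *
np.set_printoptions(precision=4,suppress=True)
s,T=tool();print(s['tool_pos'])
for n in ['side','scene','wrist']:
    im,d,c,W=grab(n)
    v,u=np.mgrid[0:480,0:640]
    P=np.stack([(u-c['cx'])/c['fx']*d,-(v-c['cy'])/c['fy']*d,-d],-1)@W[:3,:3].T+W[:3,3]
    N=np.hypot(P[...,0]-.5595,P[...,1]-.029)
    q=P[(d>0)&(N<.035)&(abs(P[...,2]-.089)<.004)]
    if len(q)>20:
        x=np.linalg.lstsq(np.c_[2*q[:,:2],np.ones(len(q))],(q[:,:2]**2).sum(1),rcond=None)[0]
        print(n,'cup',len(q),(q.min(0)+q.max(0))/2,np.ptp(q,0),x[:2])
    q=P[(d>0)&(N<.02)&(P[...,2]>.14)&(P[...,2]<.2)];print('brush',len(q),q.mean(0) if len(q) else '')
E
```

```text
time_s: 4.3
tool_pos: [0.5582, 0.0287, 0.2312]
tool_rot: [-0.713, -3.057, -0.001]
ft_force: [0.4, 0.0, 0.5]
width: 0.01
grip_force: 38.9
[0.5582 0.0287 0.2312]
side cup 198 [0.5578 0.029  0.0889] [0.0452 0.0441 0.0076] [0.5572 0.0296]
brush 150 [0.5554 0.032  0.1704]
scene cup 147 [0.5599 0.0281 0.0888] [0.045  0.0426 0.0075] [0.5607 0.0283]
brush 145 [0.5621 0.0286 0.1699]
wrist cup 652 [0.5579 0.028  0.0884] [0.0437 0.0436 0.0067] [0.5577 0.0282]
brush 513 [0.5546 0.0313 0.1739]
```

```bash
python3 -m pendant '[[0,0,1.5,0,0.4],[0,0,3.5,0,0.4],[0,0,5.5,0,0.4],[0,0,7.5,0,0.4],[0,0,9.3,0,0.4],[0,0,10.5,0,0.4],[0,0,11.1,0,0.4],[0,0,11.4,0,0.4],[0,0,11.6,0,0.4],[0,0,11.7,0,0.4]]'
python3 -m pendant '[[0,0,0,0,0.4],[0,0,0.1,0,0.4],[0,0,0.2,0,0.4],[0,0,0.2,0,0.4]]'
```

```text
time_s: 5.28
tool_pos: [0.5596, 0.0287, 0.116]
tool_rot: [0.71, 3.059, 0.001]
ft_force: [0.5, 0.5, 0.5]
width: 0.0097
grip_force: 38.9
time_s: 5.62
tool_pos: [0.5591, 0.0283, 0.1136]
tool_rot: [0.712, 3.059, 0.0]
ft_force: [-0.5, -0.5, 0.2]
width: 0.0098
grip_force: 38.9
```

```bash
python3 -m pendant '[[0,0,0,0,1.5],[0,0,0,0,2.5],[0,0,0,0,4],[0,0,0,0,6],[0,0,0,0,8.5],[0,0,0,0,8.5],[0,0,0,0,8.5],[0,0,0,0,8.5],[0,0,0,0,8.5],[0,0,0,0,8.5]]'
python3 - <<'E'
from h import *
im=np.vstack([cv2.resize(grab('wrist')[0],(400,300)),cv2.resize(grab('scene')[0][120:320,220:420],(400,300))])
cv2.imwrite('pics/c3.png',im[:,:,::-1])
E
```

```text
time_s: 6.45
tool_pos: [0.5588, 0.0284, 0.1132]
tool_rot: [-0.711, -3.06, 0.0]
ft_force: [-0.9, 0.2, 0.9]
width: 0.0851
grip_force: 0.0
```

View pics/c3.png

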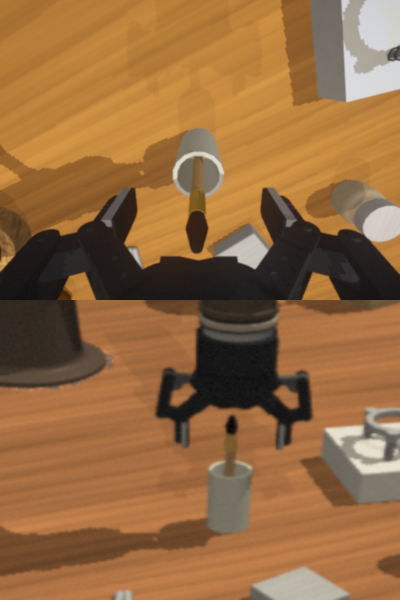

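The brush stands in the cup, leaning slightly and clear of the open fingers. It is at (197,200) in the wrist view (top half) and (230,450) in the scene view (bottom half). I'm lifting and moving above the flask.

```bash
python3 -m pendant '[[0,0,-1,0,8.5],[0,0,-2.5,0,8.5],[0,0,-4.5,0,8.5],[0,0,-7,0,8.5],[0,0,-9.5,0,8.5],[0,0,-12,0,8.5],[0,0,-13,0,8.5],[0,0,-13,0,8.5]]'
python3 -m pendant '[[-1,-2.1,0,0,8.5],[-2.4,-5.2,0,0,8.5],[-3.9,-8.4,0,0,8.5],[-5.5,-11.8,0,0,8.5],[-7.1,-15.2,0,0,8.5],[-8.8,-18.8,0,0,8.5],[-10.4,-22.2,0,0,8.5],[-11.8,-25.2,0,0,8.5],[-12.9,-27.5,0,0,8.5],[-12.9,-27.5,0,0,8.5]]'
python3 -m pendant '[[0,0,0,0,8.5],[0,0,0,0,8.5]]'
cat > fl.py <<'E'
from h import *
np.set_printoptions(precision=4,suppress=True)
s,T=tool();print(T)
for n in ['wrist','side','scene']:
    im,d,c,W=grab(n);cv2.imwrite(f'pics/fl_{n}.png',im[:,:,::-1])
    v,u=np.mgrid[0:480,0:640]
    P=np.stack([(u-c['cx'])/c['fx']*d,-(v-c['cy'])/c['fy']*d,-d],-1)@W[:3,:3].T+W[:3,3]
    N=np.hypot(P[...,0]-.5525,P[...,1]+.2755)
    q=P[(d>0)&(N<.03)&(abs(P[...,2]-.156)<.003)]
    print(n,'top',len(q),q.mean(0) if len(q) else '')
    q=P[(d>0)&(N<.03)&(P[...,2]>.1)&(P[...,2]<.133)]
    print(n,'neck',len(q),np.median(q,0) if len(q) else '')
    q=P[(d>0)&(N<.05)&(P[...,2]>.04)&(P[...,2]<.085)]
    A=np.c_[2*q,np.ones(len(q))];x=np.linalg.lstsq(A,(q**2).sum(1),rcond=None)[0]
    print(n,'bulb',len(q),x[:3],np.sqrt(x[3]+x[:3]@x[:3]))
E
python3 fl.py
```

```text
time_s: 7.22
tool_pos: [0.5613, 0.0284, 0.2474]
tool_rot: [0.71, 3.053, 0.002]
ft_force: [-0.4, -0.3, 0.5]
width: 0.0849
grip_force: 0.0
time_s: 8.05
tool_pos: [0.5519, -0.28, 0.2411]
tool_rot: [-0.718, -3.056, 0.003]
ft_force: [0.1, -0.4, 0.3]
width: 0.085
grip_force: 0.0
time_s: 8.22
tool_pos: [0.5524, -0.2743, 0.2415]
tool_rot: [-0.711, -3.057, -0.003]
ft_force: [-0.2, 0.5, -0.4]
width: 0.0848
grip_force: 0.0
[[-0.8973  0.4414 -0.0026  0.5524]
 [ 0.4414  0.8973  0.0023 -0.2743]
 [ 0.0034  0.0009 -1.      0.2415]
 [ 0.      0.      0.      1.    ]]
wrist top 831 [ 0.5494 -0.2786  0.1551]
wrist neck 234 [ 0.539  -0.2728  0.1149]
wrist bulb 2279 [ 0.55   -0.2792  0.0564] 0.035585956491162675
side top 73 [ 0.5488 -0.2764  0.1554]
side neck 165 [ 0.5444 -0.2679  0.1152]
side bulb 661 [ 0.5494 -0.2778  0.0572] 0.03505643832273457
scene top 87 [ 0.5535 -0.2786  0.1554]
scene neck 231 [ 0.5614 -0.2801  0.1166]
scene bulb 918 [ 0.5519 -0.2781  0.0573] 0.03476162621917039
```

View pics/fl_wrist.png

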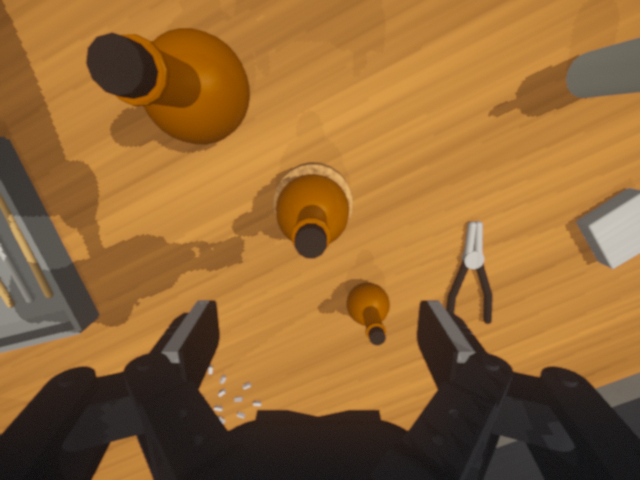

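The wrist view shows the medium flask's stopper at (311,240) and bulb at (313,208), midway between the fingers. The large flask at (190,85) and the small one at (370,310) are clear. I'm descending to the neck.

```bash
python3 -m pendant '[[0,-0.45,2,0,8.5],[0,-0.45,4.5,0,8.5],[0,-0.45,7,0,8.5],[0,-0.45,9.5,0,8.5],[0,-0.45,11.8,0,8.5],[0,-0.45,13.3,0,8.5],[0,-0.45,14.2,0,8.5],[0,-0.45,14.5,0,8.5],[0,-0.45,14.5,0,8.5],[0,-0.45,14.5,0,5]]' 60
python3 -m pendant '[[0,0,0,0,4],[0,0,0,0,3.3],[0,0,0,0,2.8],[0,0,0,0,2.3],[0,0,0,0,2],[0,0,0,0,2],[0,0,0,0,2],[0,0,0,0,2],[0,0,0,0,2]]'
```

```text
time_s: 9.2
tool_pos: [0.5523, -0.2794, 0.0994]
tool_rot: [0.71, 3.058, -0.001]
ft_force: [0.1, 1.1, 0.5]
width: 0.0748
grip_force: 0.0
time_s: 9.95
tool_pos: [0.552, -0.2798, 0.0991]
tool_rot: [0.711, 3.058, -0.001]
ft_force: [-1.0, 0.1, 5.4]
width: 0.0249
grip_force: 103.4
```

```bash
python3 -m pendant '[[0,0,-0.7,0,2],[0,0,-1.7,0,2],[0,0,-3.5,0,2],[0,0,-6,0,2],[0,0,-9,0,2],[0,0,-12,0,2],[0,0,-15,0,2],[0,0,-17.5,0,2],[0,0,-19.5,0,2],[0,0,-20,0,2]]' 80
python3 -m pendant '[[0,0,0,0,2],[0,0,0,0,2]]'
```

```text
time_s: 10.78
tool_pos: [0.5528, -0.2801, 0.3031]
tool_rot: [0.71, 3.054, -0.003]
ft_force: [1.3, -0.1, -0.2]
width: 0.0246
grip_force: 121.1
time_s: 10.95
tool_pos: [0.5505, -0.2789, 0.297]
tool_rot: [-0.711, -3.058, -0.001]
ft_force: [-0.1, 0.5, -2.2]
width: 0.0247
grip_force: 121.1
```

```bash
python3 -m pendant '[[0.6,1,0,0,2],[1.6,2.8,0,0,2],[3,5.2,0,0,2],[4.6,8,0,0,2],[6.2,10.8,0,0,2],[7.8,13.6,0,0,2],[9.4,16.3,0,0,2],[11,19.1,0,0,2],[12.6,21.9,0,0,2],[14.2,24.7,0,0,2]]'
python3 -m pendant '[[1.6,2.8,0,0,2],[3.2,5.6,0,0,2],[4.8,8.4,0,0,2],[6.4,11.2,0,0,2],[8,14,0,0,2],[9.6,16.7,0,0,2],[11,19,0,0,2],[11.9,20.6,0,0,2],[12.3,21.3,0,0,2],[12.3,21.3,0,0,2]]'
python3 -m pendant '[[0,0,0,0,2],[0,0,0,0,2]]'
cat > ck.py <<'E'
from h import *
np.set_printoptions(precision=4,suppress=True)
s,T=tool();print(T,s['width'],s['ft_force']);tx,ty,tz=s['tool_pos']
for n in ['wrist','side','scene']:
    im,d,c,W=grab(n);cv2.imwrite(f'pics/ck_{n}.png',im[:,:,::-1])
    v,u=np.mgrid[0:480,0:640]
    P=np.stack([(u-c['cx'])/c['fx']*d,-(v-c['cy'])/c['fy']*d,-d],-1)@W[:3,:3].T+W[:3,3]
    N=np.hypot(P[...,0]-tx,P[...,1]-ty);z=P[...,2]-tz
    q=P[(d>0)&(N<.05)&(z>-.075)&(z<-.012)]
    x=np.linalg.lstsq(np.c_[2*q,np.ones(len(q))],(q**2).sum(1),rcond=None)[0] if len(q)>30 else np.zeros(4)
    print(n,'bulb',len(q),x[:3],np.sqrt(x[3]+x[:3]@x[:3]))
    q=P[(d>0)&(np.hypot(P[...,0]-.516,P[...,1]-.25)<.05)&(abs(P[...,2]-.095)<.005)]
    print(n,'ring',len(q),(q.min(0)+q.max(0))/2 if len(q) else '')
E
python3 ck.py
```

```text
time_s: 11.78
tool_pos: [0.5307, 0.0073, 0.2958]
tool_rot: [-0.71, -3.055, 0.0]
ft_force: [0.6, -0.1, -1.0]
width: 0.0249
grip_force: 121.2
time_s: 12.62
tool_pos: [0.5147, 0.2519, 0.2962]
tool_rot: [-0.706, -3.058, 0.003]
ft_force: [-0.0, -0.0, -2.2]
width: 0.0246
grip_force: 121.3
time_s: 12.78
tool_pos: [0.516, 0.2492, 0.2974]
tool_rot: [-0.712, -3.059, 0.003]
ft_force: [1.1, -0.1, -2.1]
width: 0.0249
grip_force: 121.3
[[-0.8972  0.4417 -0.0015  0.516 ]
 [ 0.4417  0.8972 -0.0014  0.2492]
 [ 0.0007 -0.0019 -1.      0.2974]
 [ 0.      0.      0.      1.    ]] 0.024930761714955698 [ 1.0742 -0.0916 -2.1189]
wrist bulb 7204 [0.5139 0.2501 0.2546] 0.03557909900936259
wrist ring 1171 [0.5054 0.255  0.0937]
side bulb 2079 [0.5143 0.2504 0.2556] 0.035512537646770884
side ring 1040 [0.5126 0.255  0.0942]
scene bulb 904 [0.5168 0.2501 0.2558] 0.03441597315463497
scene ring 332 [0.513  0.2531 0.0945]
```

```bash
python3 -m pendant '[[-0.1,0,1.5,0,2],[-0.1,0,4,0,2],[-0.1,0,6.5,0,2],[-0.1,0,9,0,2],[-0.1,0,11,0,2],[-0.1,0,12.2,0,2],[-0.1,0,12.6,0,2],[-0.1,0,12.6,0,2],[-0.1,0,12.6,0,2]]'
python3 -m pendant '[[0,0,0.2,0,2],[0,0,0.4,0,2],[0,0,0.6,0,2],[0,0,0.8,0,2],[0,0,1,0,2],[0,0,1.2,0,2],[0,0,1.4,0,2],[0,0,1.4,0,2],[0,0,1.4,0,2]]'
python3 ck.py
```

```text
time_s: 13.68
tool_pos: [0.5183, 0.25, 0.1734]
tool_rot: [0.712, 3.058, 0.002]
ft_force: [-0.3, 0.8, -1.1]
width: 0.0247
grip_force: 121.3
time_s: 14.43
tool_pos: [0.5178, 0.2499, 0.1587]
tool_rot: [0.711, 3.059, 0.0]
ft_force: [0.6, -0.6, 0.8]
width: 0.0248
grip_force: 121.1
[[-0.8975  0.441   0.0009  0.5178]
 [ 0.441   0.8975 -0.      0.2499]
 [-0.0008  0.0004 -1.      0.1587]
 [ 0.      0.      0.      1.    ]] 0.024811966675586324 [ 0.6063 -0.6363  0.8462]
wrist bulb 8351 [0.5179 0.2497 0.1086] 0.04146717107823754
wrist ring 870 [0.5023 0.261  0.0915]
side bulb 1828 [0.518  0.2502 0.1097] 0.04064696275392156
side ring 349 [0.5023 0.2576 0.0943]
scene bulb 1016 [0.5166 0.252  0.1094] 0.03872658822376275
scene ring 185 [0.5164 0.2544 0.0949]
```

View pics/ck_scene.png

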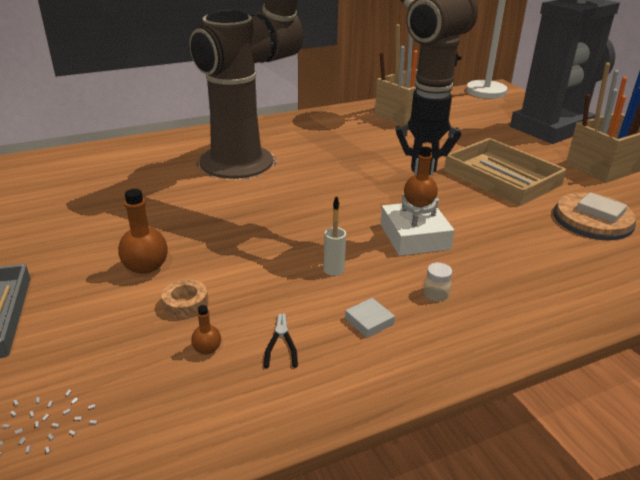

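The scene view shows the flask seated in the ring at (421,190), the brush standing in the cup at (335,230), and the other objects unmoved. I'm pressing slowly.

```bash
python3 -m pendant '[[0,0,0.2,0,2],[0,0,0.4,0,2],[0,0,0.6,0,2],[0,0,0.8,0,2],[0,0,1,0,2],[0,0,1,0,2],[0,0,1,0,2]]'
python3 -m pendant '[[0,0,0.15,0,2],[0,0,0.3,0,2],[0,0,0.45,0,2],[0,0,0.6,0,2],[0,0,0.7,0,2],[0,0,0.7,0,2],[0,0,0.7,0,2]]'
```

```text
time_s: 15.17
tool_pos: [0.5179, 0.25, 0.1489]
tool_rot: [0.711, 3.059, 0.001]
ft_force: [-0.2, -2.3, 6.4]
width: 0.025
grip_force: 121.2
time_s: 15.75
tool_pos: [0.5182, 0.2499, 0.1427]
tool_rot: [0.711, 3.059, 0.0]
ft_force: [-0.5, -1.9, 9.1]
width: 0.0245
grip_force: 121.3
```

```bash
python3 -m pendant '[[0,0,0.1,0,2],[0,0,0.2,0,2],[0,0,0.2,0,2],[0,0,0.2,0,2]]'
python3 -m pendant '[[0,0,0.1,0,2],[0,0,0.15,0,2],[0,0,0.15,0,2],[0,0,0.15,0,2]]'
python3 -m pendant '[[0,0,0.1,0,2],[0,0,0.1,0,2],[0,0,0.1,0,2]]'
```

```text
time_s: 16.08
tool_pos: [0.5182, 0.2499, 0.1409]
tool_rot: [0.71, 3.059, 0.0]
ft_force: [-1.0, -3.1, 10.8]
width: 0.0248
grip_force: 121.5
time_s: 16.42
tool_pos: [0.5183, 0.2499, 0.1396]
tool_rot: [0.71, 3.058, 0.0]
ft_force: [-0.2, -3.1, 10.8]
width: 0.0245
grip_force: 121.5
time_s: 16.67
tool_pos: [0.5185, 0.2498, 0.1391]
tool_rot: [0.71, 3.058, 0.0]
ft_force: [-1.8, -4.6, 13.8]
width: 0.025
grip_force: 121.8
```

```bash
python3 -m pendant '[[0,0,0.1,0,2],[0,0,0.1,0,2],[0,0,0.1,0,2]]'
python3 -m pendant '[[0,0,0.1,0,2],[0,0,0.1,0,2],[0,0,0.1,0,2]]'
python3 - <<'E'
from h import *
np.set_printoptions(precision=4,suppress=True)
P0=[]
for n in ['side','scene']:
    im,d,c,W=grab(n)
    v,u=np.mgrid[0:480,0:640]
    P=np.stack([(u-c['cx'])/c['fx']*d,-(v-c['cy'])/c['fy']*d,-d],-1)@W[:3,:3].T+W[:3,3]
    N=np.hypot(P[...,0]-.517,P[...,1]-.25);z=P[...,2]
    q=P[(d>0)&(N<.05)&(z>.082)&(z<.128)]
    x=np.linalg.lstsq(np.c_[2*q,np.ones(len(q))],(q**2).sum(1),rcond=None)[0]
    print(n,'bulb',len(q),x[:3],np.sqrt(x[3]+x[:3]@x[:3]))
    q=P[(d>0)&(N<.05)&(N>.036)&(z>.055)];print('lug/ring top z',len(q),np.percentile(q[:,2],[25,50,75,90]))
    for lo in(.112,.12,.128):
        q=P[(d>0)&(N<.02)&(z>lo)&(z<lo+.008)];print('neck',lo,len(q),np.median(q,0) if len(q) else'')
    b=im[60:260,320:520] if n=='scene' else im[240:440,160:360]
    P0.append(cv2.resize(b,(400,400),interpolation=cv2.INTER_CUBIC))
cv2.imwrite('pics/fin.png',np.hstack(P0)[:,:,::-1]);print(r.observe()['ft_force'])
E
```

```text
time_s: 16.92
tool_pos: [0.5186, 0.2498, 0.139]
tool_rot: [0.71, 3.058, 0.0]
ft_force: [-2.7, -5.6, 16.9]
width: 0.0248
grip_force: 121.9
time_s: 17.17
tool_pos: [0.5188, 0.2497, 0.1388]
tool_rot: [0.71, 3.058, -0.0]
ft_force: [-3.6, -4.5, 19.7]
width: 0.0245
grip_force: 122.0
side bulb 1388 [0.5169 0.251  0.0957] 0.036300091830359336
lug/ring top z 4793 [0.2506 0.3322 0.4886 0.4948]
neck 0.112 0 
neck 0.12 74 [0.5033 0.2555 0.127 ]
neck 0.128 153 [0.5055 0.2568 0.1294]
scene bulb 722 [0.5192 0.2503 0.0973] 0.03405516286906571
lug/ring top z 2688 [0.2722 0.3138 0.4284 0.4724]
neck 0.112 1 [0.5314 0.2388 0.119 ]
neck 0.12 42 [0.5283 0.2404 0.126 ]
neck 0.128 66 [0.5274 0.2437 0.1299]
[-3.8554 -5.3401 20.2362]
```

View pics/fin.png

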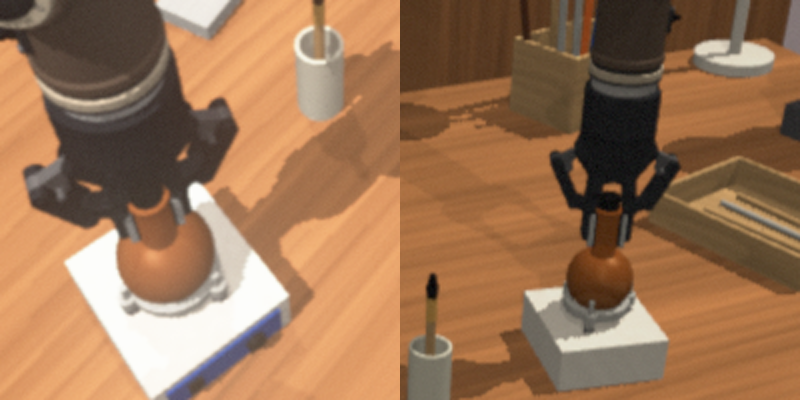

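The crops show the flask upright in the ring and the ring down near the box top, with the brush standing in the cup. The TCP no longer sinks while the force climbs to 20 N, and the bulb centre is at about 0.097 m, which is the expected height at the stop. I'm handing in.

```bash
python3 -c "
from station import r
print(r.close_job())"
```

```text
the job is handed in; nothing more can be done
None
```

The brush stands bristles up in the white cup, and I handed the job in at about 17 s with the flask held upright and pressed down on the ring's stop at about 20 N; I didn't touch the block, jar or pliers.

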